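Put the turning template back in the slot that fits

TASK

Put the bell-shaped plywood template with the red top, which stands on its edge on the bench, away in the slotted rack: slide it from above into the one slot that fits its thickness, not the one too narrow nor the one that is far too wide. Keep hold of it while it goes down, so that it is not dropped in, and leave it standing upright in the slot, fully home and about centred along the block.

Things in the scene. Friction and masses are not known exactly. Their poses are not given: they have to be found in the camera images.
- template: Loose bell-shaped plywood template, 120 long (x) x 18 thick (y) x 110 mm high, 0.1 kg, standing on its straight long edge. Only the middle 60 mm has the full height, with the top 14 mm painted red; beyond, the outline falls in a curve to about 65 mm at the ends. Origin: centre of its underside; x along its length, y through its thickness, z up. The same either way round.
- slot_narrow: Narrow slot, 10 mm wide: pale block, dark floor, 130 (x) x 80 (y) x 58 mm high, one of three touching side by side in any order, fixed on a board. Slot along x, mid-block, open above and at both ends, floor 6 mm above the origin; its top 8 mm flares at 45 degrees to 26 mm. Origin: centre of the underside, 10 mm above the bench; z up. Too narrow for the template.
- slot_medium: Medium slot, 23 mm wide: pale block, dark floor, 130 (x) x 80 (y) x 58 mm high, one of three touching side by side in any order, fixed on a board. Slot along x, mid-block, open above and at both ends, floor 6 mm above the origin; its top 8 mm flares at 45 degrees to 39 mm. Origin: centre of the underside, 10 mm above the bench; z up. Fits the 18 mm template.
- slot_wide: Wide slot, 38 mm wide: pale block, dark floor, 130 (x) x 80 (y) x 58 mm high, one of three touching side by side in any order, fixed on a board. Slot along x, mid-block, open above and at both ends, floor 6 mm above the origin; its top 8 mm flares at 45 degrees to 54 mm. Origin: centre of the underside, 10 mm above the bench; z up. Too wide: the template leans.

How it is judged:
On the way:
1. the template is more than halfway down the fitting slot while the fingers still hold it (x of template in the frame of slot_medium between -0.02 and 0.02 m and y of template in the frame of slot_medium between -0.01 and 0.01 m and angle between the x axis of template and the x axis of slot_medium, either way round below 0.175 rad and z of template in the frame of slot_medium below 0.03 m and contact force between template and the fingers above 0.5 N), for 0.1 s.
At the end, for the whole second after the job is handed in: The template stands in the fitting (23 mm) slot: its underside within 8 mm of the slot floor, its middle within 20 mm of the block's middle along the slot and 10 mm across, its length within 10 degrees of the slot, upright within 10 degrees, released and at rest (x of template in the frame of slot_medium between -0.02 and 0.02 m and y of template in the frame of slot_medium between -0.01 and 0.01 m and angle between the x axis of template and the x axis of slot_medium, either way round below 0.175 rad and z of template in the frame of slot_medium between 0 and 0.014 m and angle between template's own z axis and vertical below 0.175 rad and linear speed of template below 0.02 m/s); the robot touches nothing.
It also fails if it takes over 40 s, if anything falls off the work surface, if the arm or the gripper's body presses on something with over 40 N, if the wrist force passes 120 N, or if a joint passes its speed limit or range.

ROBOT

A 6-joint arm with a two-finger parallel gripper is mounted at the origin on the work surface. World frame = base frame: x ahead of the robot, y to its left, z up, the work surface at z = 0. Lengths are in m, angles in rad, forces in N, time in s.
With the tool pointing down it reaches from about 0.325 to 0.875 m from the base axis. Payload 4.4 kg.
Tool frame: the origin (TCP) lies midway between the tips of the shut fingers; the grasp point (between the pads) lies bot.tcp_to_grasp behind it (bot.tcp_to_grasp is the distance from the TCP to the grasp point, in m); z points along the fingers, y is the direction in which the jaws open and shut (so a half turn about z gives the same grasp; the last joint's range is limited). The gripper opens to 85 mm and grips with 20 to 120 N. Pads are 22 mm wide; open, the fingers measure 114 mm over their backs; the gripper's body (76 mm by 85 mm) begins 54 mm behind the grasp point. The pads swing forward as they close: fully open they stand 13 mm farther back than shut.
Start: joints at [-1.454, 0.207, 1.542, -0, 1.393, -0.15], TCP at [0.152, -0.555, 0.231] pointing down, gripper open.
Joint ranges: [-2.73, 2.73], [-0.86, 2.22], [0.23, 2.46], [-1.11, 4.25], [0.08, 2.63], [-2.82, 2.82]. Speed limits (rad/s): [2.79, 2.79, 3.14, 3.14, 3.14, 3.14].

INTERFACE

Orientations are given as a rotation vector (axis times angle).
In Python, from station import bot gives the robot as it stands. The module is installed in compiled form; this text tells all that it offers.
- The arm moves only by the tool jog_arm, never from a script. Its argument "increments" is a list of rows, each an object of numbers: "tx", "ty", "tz": the shift along the tool's x, y, z in m; "roll": the turn about the tool's z in rad; "hand": the closure in counts, from 0 (fully open) to 255 (shut). In form: [{"tx": .., "ty": .., "tz": .., "roll": .., "hand": ..}, ...]. A call has 1 to 8 rows; each row shifts and turns the commanded pose from where the row before left it, along the tool's axes as they then stand; what a row does not reach is not made up. A row lasts 1/12 s, in which the tool goes at most 41.7 mm and 7.16 degrees, less where a joint would pass 70% of its speed; a pose out of reach is approached as far as the arm can. A call is refused whole if a number of a shift passes 0.0417 or a number of a turn 0.125, either way. A call with a gripper value outside its range is refused whole. The fingers move at their own pace and stop on an object; "force" is the grip in N (left out, the last holds). Time passes only in rows, so rows that do not move let the fingers close. It gives the time, the measured TCP pose, the force and the opening at its end, in the units of the state.
- bot.get_state(): the state, without advancing time (a new reading comes with each control period).
- bot.capture(name): name is "scene" or "top"; returns (picture, depth): 384x512x3 uint8, red, green, blue; 384x512 float32, m along the optical axis (not along the pixel's ray), 0 where there is no reading.
- bot.camera_params(name): a dict with "fov_y" (degrees; the focal length in pixels is half the picture's height over the tangent of half this angle, whatever the lens; pixels are square), "cx", "cy" (the principal point, pixels), "origin" and "rotation" of the camera in the world. Camera axes: x right, y down, z forward; pixel columns grow to the right and rows downward; lengths in m; the calibration is good to about 2 mm. A picture is of the moment at which its call begins. camera_params takes no time and is no camera call.
- bot.finish_job(): hands the job in, once; it reports no verdict.
The state is a dict: "time_s": time; "joint_pos": joint angles; "joint_velocities": joint speeds; "tau": joint torques, N m; "tcp_pos": TCP position; "tcp_rot": TCP orientation; "wrist_force": force on the tool from outside, world axes, zero at the start; "torque": the same for the moment, N m; "grip_width": finger opening in m.
Only numpy, scipy, OpenCV 4.12 (cv2) and the standard library are available. Lean on these libraries where they do the work, as an engineer would, in place of code of your own. Each camera call takes 0.05 s, during which the arm holds its last target.

## Working session

There is one attempt and no reset: what is moved stays moved. The work goes in short steps, Python scripts to look and compute and a tool call to move; the robot and the scene stay as the last step left them, time stands still between calls to the robot, and variables do not carry over. Pictures are saved under pics/ and viewed, and the job is handed in when it is done.

Besides the shell and the picture viewer there is one more tool, called after ">>>" by a JSON object that holds its "method" and its "body", one argument or row to a line. jog_arm: Moves the arm, as the interface text tells. Its arguments: {"type":"object","properties":{"increments":{"type":"array","items":{"type":"object","properties":{"tx":{"type":"number"},"ty":{"type":"number"},"tz":{"type":"number"},"roll":{"type":"number"},"hand":{"type":"number"}}}},"force":{"type":"number"}},"required":["increments"]}

```bash
mkdir -p pics; python3 - <<'E'
from station import bot
import cv2,numpy as np
print(bot.get_state(), bot.tcp_to_grasp)
for n in("scene","top"):
    p,d=bot.capture(n); cv2.imwrite(f"pics/{n}0.png",p[...,::-1]); np.save(f"{n}0.npy",d); np.save(f"{n}0rgb.npy",p)
    print(bot.camera_params(n))
E
```

```text
{'time_s': 0.0, 'joint_pos': array([-1.45347567e+00,  2.07463729e-01,  1.54296837e+00,  2.63310071e-05,
        1.39352814e+00, -1.50503331e-01]), 'joint_velocities': array([ 0.00113539, -0.00066237,  0.00193107,  0.0008515 , -0.00069208,
        0.00091514]), 'tau': array([-3.08121271e-03, -3.83040011e+01, -2.91598088e+01, -4.20163769e-04,
        1.05500780e-02, -6.28000009e-06]), 'tcp_pos': array([ 0.15206818, -0.55372661,  0.23009412]), 'tcp_rot': array([-3.11112188e+00, -4.19117442e-01, -1.02321226e-04]), 'wrist_force': array([-1.51053455, -0.82674198,  0.11456756]), 'torque': array([ 0.0064549 , -0.0303138 , -0.03464011]), 'grip_width': 0.08541417200376628} 0.0187
{'fov_y': 50.2344628934937, 'cx': 254.3447464658927, 'cy': 185.8226262757597, 'origin': array([1.08155264, 0.18865002, 0.5699918 ]), 'rotation': array([-1.52724222, -2.01760694,  0.85138143])}
{'fov_y': 57.181312113788756, 'cx': 251.76217746445744, 'cy': 197.04934790714572, 'origin': array([0.4988605 , 0.02622131, 0.72310448]), 'rotation': array([-2.1282952 ,  2.17278745, -0.09673141])}
```

View pics/scene0.png

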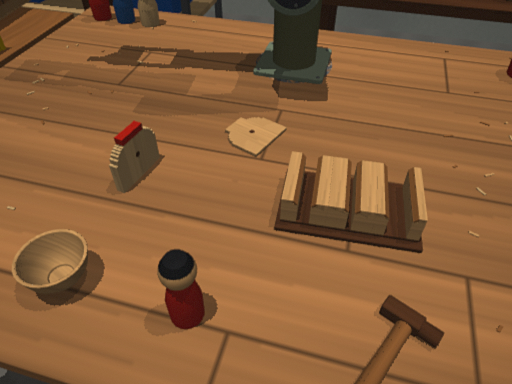

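View pics/top0.png

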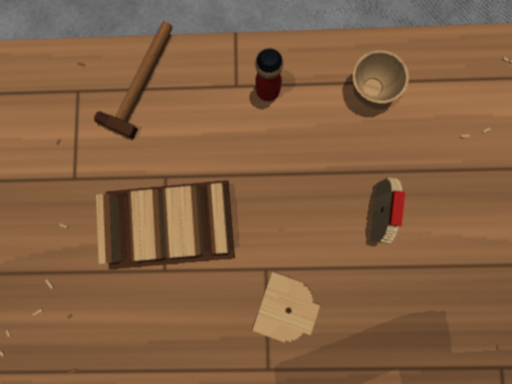

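The top picture shows the template at about (395,210) with its red top, and the rack at x 97–233, y 182–268. Next I'll measure both with depth.

```bash
cat > h.py <<'E'
import numpy as np,cv2
from station import bot
from scipy.spatial.transform import Rotation as R
def cloud(n,d):
    c=bot.camera_params(n); f=192/np.tan(np.radians(c['fov_y']/2))
    v,u=np.mgrid[0:384,0:512]
    P=np.stack([(u-c['cx'])/f*d,(v-c['cy'])/f*d,d],-1)
    W=P@R.from_rotvec(c['rotation']).as_matrix().T+c['origin']
    W[d==0]=np.nan
    return W
E
python3 - <<'E'
from h import *
for n in("top","scene"):
    d=np.load(n+'0.npy');p=np.load(n+'0rgb.npy').astype(int);W=cloud(n,d)
    red=(p[...,0]>120)&(p[...,1]<60)&(p[...,2]<60)
    if n=="top": red[:150]=0
    else: red[200:]=0; red[:100]=0; red[:,:100]=0; red[:,200:]=0
    q=W[red]; q=q[np.isfinite(q[:,0])]; print(n,'red',len(q),q.min(0),q.max(0),np.median(q,0))
    t=q[q[:,2]>0.104]; print(len(t),t.mean(0), cv2.minAreaRect((t[:,:2]*1000).astype(np.float32)))
    m=(W[...,2]>0.02)&(np.abs(W[...,0]-np.median(q[:,0]))<.09)&(np.abs(W[...,1]-np.median(q[:,1]))<.09)
    t=W[m];print('templ',len(t),t.min(0),t.max(0),cv2.minAreaRect((t[:,:2]*1000).astype(np.float32)))
W=cloud("top",np.load('top0.npy'))
for v in (200,225,250):
  print(v)
  for u in range(92,240,2): print(u,np.round(W[v,u]*1000).tolist(),end=' ')
print('bench',W[300,200],W[150,300])
E
```

```text
top red 342 [ 0.51560333 -0.22419419  0.10652856] [ 0.57474876 -0.19942381  0.11283394] [ 0.54512989 -0.21139238  0.10981498]
342 [ 0.54516527 -0.21135877  0.1098328 ] ((545.1834106445312, -211.41822814941406), (17.891883850097656, 58.77996826171875), 80.13675689697266)
templ 1554 [ 0.48427266 -0.23055547  0.02007296] [ 0.60526899 -0.19162939  0.11283394] ((545.0930786132812, -210.7188262939453), (19.606998443603516, 120.33793640136719), 80.14607238769531)
scene red 180 [ 0.51759235 -0.22421264  0.10626627] [ 0.57680203 -0.19784539  0.11065614] [ 0.54773417 -0.2103436   0.10909453]
180 [ 0.54786055 -0.21019081  0.10909656] ((546.9290771484375, -210.16180419921875), (18.69325828552246, 59.71213912963867), 79.99768829345703)
templ 1972 [ 0.48801544 -0.23027781  0.02002364] [ 0.60814032 -0.19072121  0.11065614] ((546.552490234375, -209.8219757080078), (21.76253318786621, 121.7284164428711), 79.08712005615234)
200
92 [583.0, 377.0, 1.0] 94 [583.0, 373.0, 0.0] 96 [576.0, 338.0, 66.0] 98 [575.0, 333.0, 68.0] 100 [575.0, 329.0, 68.0] 102 [575.0, 326.0, 67.0] 104 [576.0, 323.0, 64.0] 106 [57
[... 4739 characters left out ...]
65.0] 192 [478.0, 154.0, 68.0] 194 [478.0, 151.0, 67.0] 196 [478.0, 147.0, 66.0] 198 [478.0, 144.0, 61.0] 200 [478.0, 142.0, 50.0] 202 [477.0, 142.0, 29.0] 204 [476.0, 140.0, 16.0] 206 [476.0, 137.0, 12.0] 208 [476.0, 132.0, 17.0] 210 [476.0, 128.0, 16.0] 212 [477.0, 118.0, 61.0] 214 [478.0, 114.0, 64.0] 216 [478.0, 109.0, 70.0] 218 [478.0, 106.0, 69.0] 220 [477.0, 102.0, 67.0] 222 [477.0, 99.0, 67.0] 224 [477.0, 95.0, 70.0] 226 [477.0, 91.0, 65.0] 228 [476.0, 91.0, 34.0] 230 [475.0, 89.0, 12.0] 232 [475.0, 85.0, 6.0] 234 [475.0, 82.0, -1.0] 236 [475.0, 77.0, 1.0] 238 [474.0, 74.0, -2.0] bench [ 3.76657870e-01  1.51270981e-01 -7.84451197e-05] [ 6.79072420e-01 -5.94169606e-02  1.42728128e-04]
```

```bash
python3 - <<'E'
import cv2
a=cv2.imread('pics/top0.png')
cv2.imwrite('pics/rack.png',cv2.resize(a[170:280,85:245],None,fx=5,fy=5,interpolation=cv2.INTER_CUBIC))
cv2.imwrite('pics/tem.png',cv2.resize(a[165:255,350:430],None,fx=6,fy=6,interpolation=cv2.INTER_CUBIC))
E
```

```text
(no output)
```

View pics/rack.png

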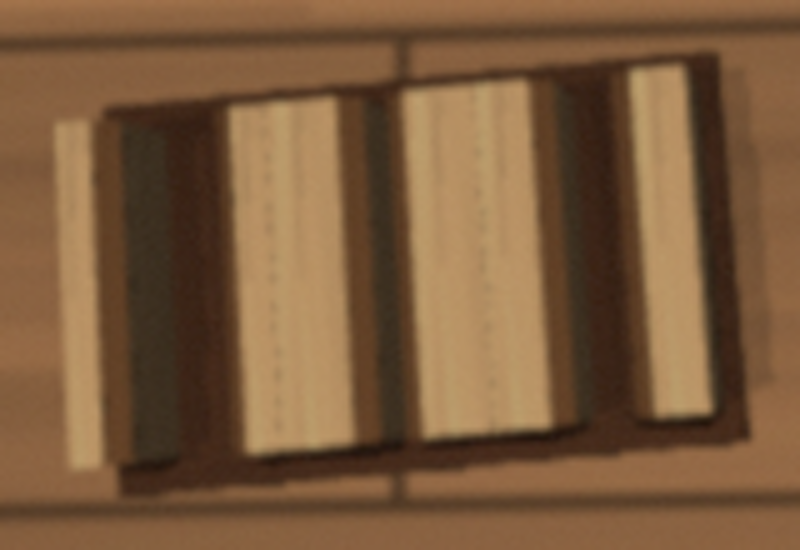

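View pics/tem.png

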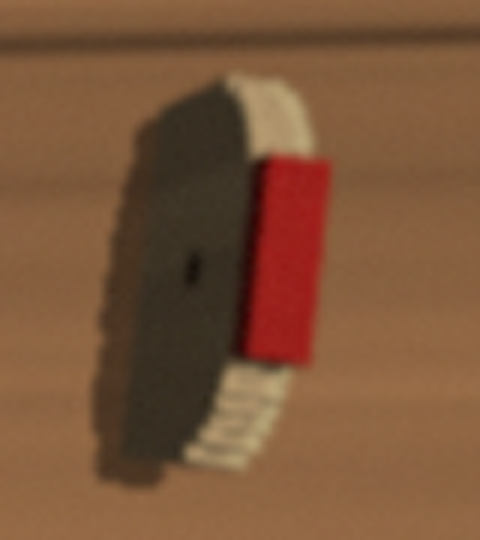

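Left to right in the top view, the slots are wide (y≈0.295), narrow (≈0.214) and medium (≈0.134). I'll fit the rack pose next, then work out the moves in tool axes.

```bash
cat >> h.py <<'E'
def rack(n,d):
    W=cloud(n,d)
    m=(W[...,2]>.058)&(W[...,2]<.075)&(W[...,0]>.42)&(W[...,0]<.64)&(W[...,1]>.05)&(W[...,1]<.38)
    q=W[m]; (cx,cy),(a,b),ang=cv2.minAreaRect((q[:,:2]*1000).astype(np.float32))
    e=cv2.boxPoints(((cx,cy),(a,b),ang)); 
    i=0 if np.linalg.norm(e[1]-e[0])>np.linalg.norm(e[2]-e[1]) else 1
    l=e[i+1]-e[i]; l=l/np.linalg.norm(l); l=l if l[1]>0 else -l   # rack long dir ~ +y
    sx=np.array([l[1],-l[0]])
    c=np.array([cx,cy]); print(n,'rack c',c,'size',a,b,'slot yaw deg',np.degrees(np.arctan2(sx[1],sx[0])))
    # profile across
    s=(q[:,:2]*1000-c)@l; t=(q[:,:2]*1000-c)@sx; k=q[:,2]>.064
    h,_=np.histogram(s[k],np.arange(-125,126,2)); print(dict(zip(range(-124,126,2),h.tolist())))
    print('medium centre',c-80*l)
E
python3 - <<'E'
from h import *
for n in("top","scene"): rack(n,np.load(n+'0.npy'))
s=bot.get_state(); M=R.from_rotvec(s['tcp_rot']).as_matrix(); print(M)
E
```

```text
top rack c [529.40686035 214.692276  ] size 130.0235595703125 240.79824829101562 slot yaw deg 4.0114727
{-124: 0, -122: 0, -120: 53, -118: 77, -116: 71, -114: 75, -112: 74, -110: 71, -108: 74, -106: 76, -104: 77, -102: 74, -100: 73, -98: 60, -96: 29, -94: 2, -92: 0, -90: 0, -88: 0, -86: 0, -84: 0, -82: 0, -80: 0, -78: 0, -76: 0, -74: 0, -72: 0, -70: 0, -68: 0, -66: 6, -64: 56, -62: 77, -60: 84, -58: 64, -56: 76, -54: 71, -52: 78, -50: 74, -48: 70, -46: 75, -44: 76, -42: 75, -40: 68, -38: 77, -36: 76, -34: 69, -32: 77, -30: 71, -28: 69, -26: 79, -24: 75, -22: 75, -20: 70, -18: 77, -16: 72, -14: 72, -12: 48, -10: 22, -8: 2, -6: 0, -4: 0, -2: 0, 0: 0, 2: 0, 4: 0, 6: 0, 8: 15, 10: 53, 12: 91, 14: 65, 16: 79, 18: 67, 20: 78, 22: 79, 24: 67, 26: 70, 28: 70, 30: 85, 32: 65, 34: 74, 36: 70, 38: 75, 40: 70, 42: 72, 44: 76, 46: 69, 48: 82, 50: 70, 52: 70, 54: 45, 56: 17, 58: 0, 60: 0, 62: 0, 64: 0, 66: 0, 68: 0, 70: 0, 72: 0, 74: 0, 76: 0, 78: 0, 80: 0, 82: 0, 84: 0, 86: 0, 88: 0, 90: 0, 92: 0, 94: 0, 96: 0, 98: 0, 100: 1, 102: 15, 104: 59, 106: 89, 108: 71, 110: 76, 112: 69, 114: 66, 116: 74,
[... 707 characters left out ...]
 -6: 0, -4: 0, -2: 0, 0: 0, 2: 0, 4: 0, 6: 0, 8: 5, 10: 48, 12: 59, 14: 60, 16: 60, 18: 64, 20: 56, 22: 59, 24: 59, 26: 70, 28: 58, 30: 54, 32: 51, 34: 56, 36: 77, 38: 70, 40: 56, 42: 52, 44: 61, 46: 60, 48: 65, 50: 57, 52: 59, 54: 44, 56: 33, 58: 1, 60: 0, 62: 0, 64: 0, 66: 0, 68: 0, 70: 0, 72: 0, 74: 0, 76: 0, 78: 0, 80: 0, 82: 0, 84: 0, 86: 0, 88: 0, 90: 0, 92: 0, 94: 0, 96: 0, 98: 0, 100: 0, 102: 12, 104: 50, 106: 74, 108: 66, 110: 65, 112: 63, 114: 63, 116: 61, 118: 67, 120: 23, 122: 0, 124: 0}
medium centre [535.68554592 135.07043457]
[[ 9.64354631e-01  2.64613113e-01 -2.14435179e-04]
 [ 2.64612976e-01 -9.64352443e-01  2.08269663e-03]
 [ 3.44317752e-04 -2.06520047e-03 -9.99997808e-01]]
```

>>> {"method": "jog_arm", "body": {
  "increments": [
    {"roll": 0.11,"hand": 0},
    {"roll": 0.11},
    {"roll": 0.11},
    {"roll": 0.112},
    {"tx": 0.025,"ty": -0.031},
    {"tx": 0.025,"ty": -0.031},
    {"tx": 0.025,"ty": -0.031},
    {"tx": 0.025,"ty": -0.031}
  ]
}}

```text
validation failed for argument at $.in...
```

>>> {"method": "jog_arm", "body": {
  "increments": [
    {"tx": 0,"ty": 0,"tz": 0,"roll": 0.11,"hand": 0},
    {"tx": 0,"ty": 0,"tz": 0,"roll": 0.11,"hand": 0},
    {"tx": 0,"ty": 0,"tz": 0,"roll": 0.11,"hand": 0},
    {"tx": 0,"ty": 0,"tz": 0,"roll": 0.112,"hand": 0},
    {"tx": 0.025,"ty": -0.031,"tz": 0,"roll": 0,"hand": 0},
    {"tx": 0.025,"ty": -0.031,"tz": 0,"roll": 0,"hand": 0},
    {"tx": 0.025,"ty": -0.031,"tz": 0,"roll": 0,"hand": 0},
    {"tx": 0.025,"ty": -0.031,"tz": 0,"roll": 0,"hand": 0}
  ],
  "force": 40
}}

```text
time_s: 0.77
tcp_pos: [0.2728, -0.4482, 0.2307]
tcp_rot: [-3.128, 0.275, 0.0]
wrist_force: [0.6, -1.6, -0.6]
grip_width: 0.0853
```

```bash
cat >> h.py <<'E'
def togo(x,y,z,yawdeg):
    s=bot.get_state(); M=R.from_rotvec(s['tcp_rot']).as_matrix()
    y0=np.degrees(np.arctan2(M[1,0],M[0,0])); d=np.array([x,y,z])-s['tcp_pos']
    print('t',s['time_s'],'tcp',s['tcp_pos'].round(4),'yaw',y0.round(2),'tilt',np.degrees(np.arccos(-M[2,2])).round(2),'grip',round(s['grip_width'],4),'F',s['wrist_force'].round(2),'q',s['joint_pos'].round(2))
    print('tool shift mm',(M.T@d*1000).round(1),'roll',np.radians(y0-yawdeg).round(4))
E
python3 -c "
from h import *
togo(.546,-.2105,.23,-10)"
```

```text
t 0.7667 tcp [ 0.2728 -0.4482  0.2307] yaw -10.06 tilt 0.07 grip 0.0853 F [ 0.64 -1.64 -0.58] q [-1.19  0.1   1.66  0.    1.38  0.56]
tool shift mm [ 227.5 -281.8    0.9] roll -0.001
```

>>> {"method": "jog_arm", "body": {
  "increments": [
    {"tx": 0.025,"ty": -0.031,"tz": 0,"roll": 0,"hand": 0},
    {"tx": 0.025,"ty": -0.031,"tz": 0,"roll": 0,"hand": 0},
    {"tx": 0.025,"ty": -0.031,"tz": 0,"roll": 0,"hand": 0},
    {"tx": 0.025,"ty": -0.031,"tz": 0,"roll": 0,"hand": 0},
    {"tx": 0.025,"ty": -0.031,"tz": 0,"roll": 0,"hand": 0},
    {"tx": 0.025,"ty": -0.031,"tz": 0,"roll": 0,"hand": 0},
    {"tx": 0.025,"ty": -0.031,"tz": 0,"roll": 0,"hand": 0},
    {"tx": 0.025,"ty": -0.031,"tz": 0,"roll": 0,"hand": 0}
  ]
}}

```text
time_s: 1.43
tcp_pos: [0.513, -0.2383, 0.2308]
tcp_rot: [-3.129, 0.273, 0.001]
wrist_force: [-0.6, -0.1, 0.0]
grip_width: 0.0851
```

```bash
python3 -c "
from h import *
togo(.546,-.2105,.23,-10)"
```

```text
t 1.4333 tcp [ 0.513  -0.2383  0.2308] yaw -9.97 tilt 0.04 grip 0.0851 F [-0.63 -0.09  0.03] q [-0.59  0.19  1.56 -0.    1.39  1.16]
tool shift mm [ 27.7 -33.1   0.8] roll 0.0005
```

>>> {"method": "jog_arm", "body": {
  "increments": [
    {"tx": 0.025,"ty": -0.031,"tz": 0,"roll": 0,"hand": 0},
    {"tx": 0,"ty": 0,"tz": 0,"roll": 0,"hand": 0},
    {"tx": 0,"ty": 0,"tz": 0,"roll": 0,"hand": 0}
  ]
}}

```text
time_s: 1.68
tcp_pos: [0.5429, -0.212, 0.2304]
tcp_rot: [-3.13, 0.267, 0.002]
wrist_force: [0.1, -0.3, -0.0]
grip_width: 0.0852
```

```bash
python3 - <<'E'
from h import *
togo(.546,-.2105,.0715,-10)
p,d=bot.capture('scene'); cv2.imwrite('pics/scene1.png',p[...,::-1])
p,d=bot.capture('top'); cv2.imwrite('pics/top1.png',p[...,::-1])
E
```

```text
t 1.6833 tcp [ 0.5429 -0.212   0.2304] yaw -9.74 tilt 0.09 grip 0.0852 F [ 0.06 -0.34 -0.03] q [-0.52  0.22  1.52 -0.    1.4   1.22]
tool shift mm [  3.1  -2.  158.9] roll 0.0046
```

View pics/scene1.png

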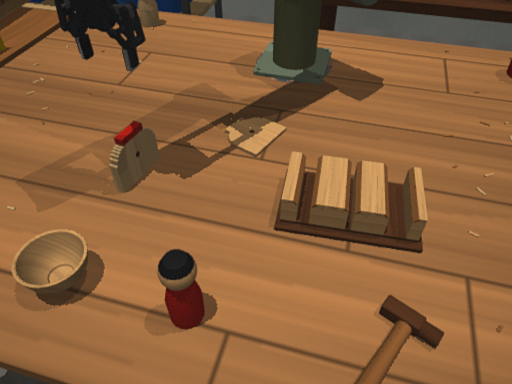

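```bash
python3 - <<'E'
from h import *
def proj(n,X):
    c=bot.camera_params(n); f=192/np.tan(np.radians(c['fov_y']/2))
    P=R.from_rotvec(c['rotation']).as_matrix().T@(np.array(X)-c['origin']); return P[0]/P[2]*f+c['cx'],P[1]/P[2]*f+c['cy']
for z in(.23,.245,.11): print(proj('scene',[.5429,-.212,z]))
E
```

```text
(np.float64(112.1024813531682), np.float64(69.7282405362499))
(np.float64(109.88497694356994), np.float64(61.42782463732529))
(np.float64(127.6713430373902), np.float64(128.004574279949))
```

View pics/top1.png

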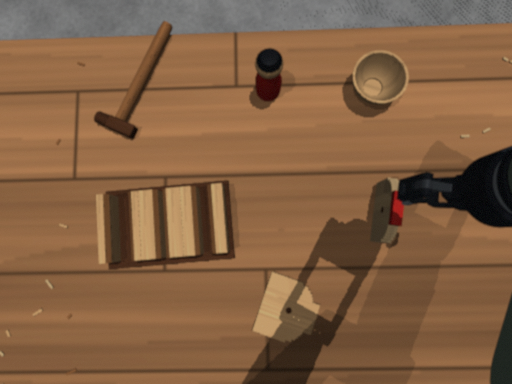

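>>> {"method": "jog_arm", "body": {
  "increments": [
    {"tx": 0.003,"ty": -0.002,"tz": 0.03,"roll": 0.004,"hand": 0},
    {"tx": 0,"ty": 0,"tz": 0.03,"roll": 0,"hand": 0},
    {"tx": 0,"ty": 0,"tz": 0.03,"roll": 0,"hand": 0},
    {"tx": 0,"ty": 0,"tz": 0,"roll": 0,"hand": 0},
    {"tx": 0,"ty": 0,"tz": 0,"roll": 0,"hand": 0}
  ]
}}

```text
time_s: 2.2
tcp_pos: [0.5428, -0.2129, 0.1395]
tcp_rot: [-3.127, 0.283, 0.008]
wrist_force: [-0.1, -0.5, 1.2]
grip_width: 0.0855
```

```bash
python3 - <<'E'
from h import *
togo(.546,-.2105,.0715,-10)
p,d=bot.capture('scene'); cv2.imwrite('pics/scene2.png',cv2.resize(p[50:220,50:250,::-1],None,fx=3,fy=3))
E
```

```text
t 2.2 tcp [ 0.5428 -0.2129  0.1395] yaw -10.35 tilt 0.31 grip 0.0855 F [-0.07 -0.54  1.19] q [-0.52  0.32  1.6  -0.    1.23  1.23]
tool shift mm [ 3.  -2.8 68. ] roll -0.006
```

View pics/scene2.png

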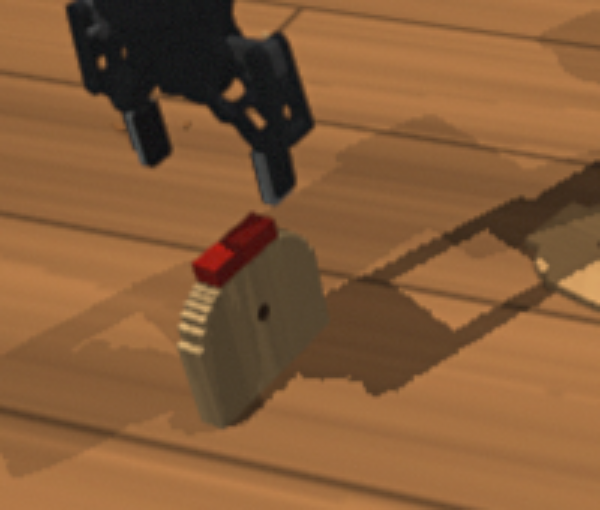

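>>> {"method": "jog_arm", "body": {
  "increments": [
    {"tx": 0.003,"ty": -0.002,"tz": 0.028,"roll": -0.003,"hand": 0},
    {"tx": 0,"ty": 0,"tz": 0.025,"roll": 0,"hand": 0},
    {"tx": 0,"ty": 0,"tz": 0.015,"roll": 0,"hand": 0},
    {"tx": 0,"ty": 0,"tz": 0,"roll": 0,"hand": 0},
    {"tx": 0,"ty": 0,"tz": 0,"roll": 0,"hand": 0}
  ]
}}

```text
time_s: 2.67
tcp_pos: [0.5495, -0.2121, 0.0751]
tcp_rot: [3.128, -0.276, 0.003]
wrist_force: [0.1, 0.4, 0.7]
grip_width: 0.0853
```

```bash
python3 - <<'E'
from h import *
togo(.546,-.2105,.0715,-10)
p,d=bot.capture('scene'); cv2.imwrite('pics/scene3.png',cv2.resize(p[50:220,50:250,::-1],None,fx=3,fy=3))
togo(.546,-.2105,.0715,-10)
E
```

```text
t 2.6667 tcp [ 0.5495 -0.2121  0.0751] yaw -10.08 tilt 0.13 grip 0.0853 F [0.09 0.39 0.73] q [-0.52  0.4   1.64 -0.    1.1   1.23]
tool shift mm [-3.8 -1.   3.6] roll -0.0014
t 2.7167 tcp [ 0.5504 -0.2124  0.076 ] yaw -10.07 tilt 0.26 grip 0.0853 F [ 0.35 -0.41  1.21] q [-0.52  0.4   1.63 -0.    1.1   1.23]
tool shift mm [-4.7 -1.2  4.5] roll -0.0012
```

View pics/scene3.png

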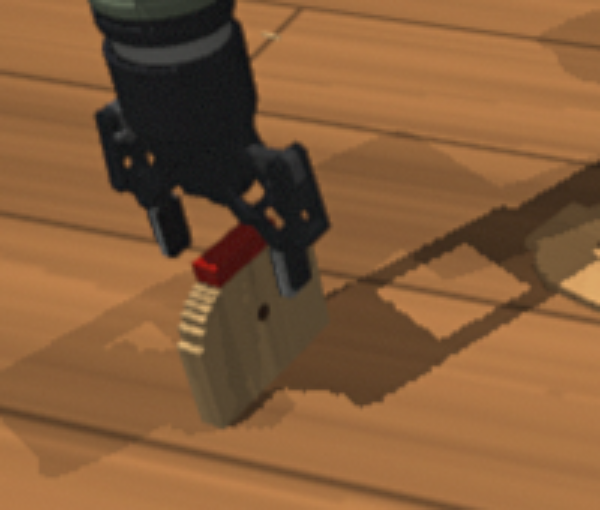

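>>> {"method": "jog_arm", "body": {
  "increments": [
    {"tx": -0.004,"ty": -0.001,"tz": 0.003,"roll": 0,"hand": 0},
    {"tx": 0,"ty": 0,"tz": 0,"roll": 0,"hand": 255},
    {"tx": 0,"ty": 0,"tz": 0,"roll": 0,"hand": 255},
    {"tx": 0,"ty": 0,"tz": 0,"roll": 0,"hand": 255},
    {"tx": 0,"ty": 0,"tz": 0,"roll": 0,"hand": 255},
    {"tx": 0,"ty": 0,"tz": 0,"roll": 0,"hand": 255},
    {"tx": 0,"ty": 0,"tz": 0,"roll": 0,"hand": 255},
    {"tx": 0,"ty": 0,"tz": 0,"roll": 0,"hand": 255}
  ],
  "force": 40
}}

```text
time_s: 3.38
tcp_pos: [0.5452, -0.2095, 0.0705]
tcp_rot: [3.129, -0.275, 0.001]
wrist_force: [-0.1, 0.0, 0.2]
grip_width: 0.0174
```

```bash
python3 - <<'E'
from h import *
togo(.546,-.2105,.0715,-10)
p,d=bot.capture('scene'); cv2.imwrite('pics/scene4.png',cv2.resize(p[50:220,50:250,::-1],None,fx=3,fy=3))
togo(.546,-.2105,.0715,-10)
E
```

```text
t 3.3833 tcp [ 0.5452 -0.2095  0.0705] yaw -10.03 tilt 0.03 grip 0.0174 F [-0.05  0.01  0.18] q [-0.52  0.4   1.65 -0.    1.09  1.23]
tool shift mm [ 1.   0.8 -1. ] roll -0.0006
t 3.4333 tcp [ 0.5452 -0.2095  0.0705] yaw -10.04 tilt 0.03 grip 0.0179 F [0.27 0.54 0.85] q [-0.52  0.4   1.65 -0.    1.09  1.23]
tool shift mm [ 1.   0.8 -1. ] roll -0.0006
```

View pics/scene4.png

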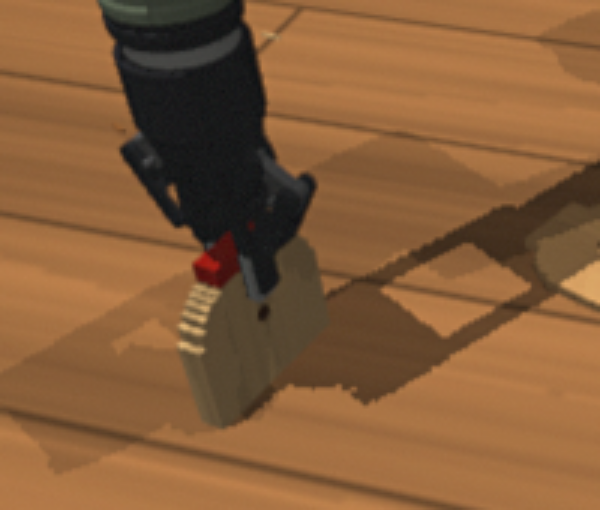

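The fingers hold it at a width of about 18 mm. Now I'll lift it and turn it to the slot's yaw.

>>> {"method": "jog_arm", "body": {
  "increments": [
    {"tx": 0,"ty": 0,"tz": -0.015,"roll": 0,"hand": 255},
    {"tx": 0,"ty": 0,"tz": -0.03,"roll": 0,"hand": 255},
    {"tx": 0,"ty": 0,"tz": -0.03,"roll": 0,"hand": 255},
    {"tx": 0,"ty": 0,"tz": -0.03,"roll": -0.06,"hand": 255},
    {"tx": 0,"ty": 0,"tz": -0.015,"roll": -0.08,"hand": 255},
    {"tx": 0,"ty": 0,"tz": 0,"roll": -0.08,"hand": 255},
    {"tx": 0,"ty": 0,"tz": 0,"roll": -0.025,"hand": 255},
    {"tx": 0,"ty": 0,"tz": 0,"roll": 0,"hand": 255}
  ],
  "force": 50
}}

```text
time_s: 4.1
tcp_pos: [0.5443, -0.209, 0.1896]
tcp_rot: [-3.139, -0.109, 0.002]
wrist_force: [-0.4, 0.3, -1.8]
grip_width: 0.0175
```

```bash
python3 - <<'E'
from h import *
togo(.5354,.135,.19,4)
E
```

```text
t 4.1 tcp [ 0.5443 -0.209   0.1896] yaw 3.96 tilt 0.09 grip 0.0175 F [-0.41  0.28 -1.75] q [-0.52  0.26  1.56  0.    1.32  0.99]
tool shift mm [ 1.490e+01 -3.438e+02 -1.000e-01] roll -0.0007
```

>>> {"method": "jog_arm", "body": {
  "increments": [
    {"tx": 0.001,"ty": -0.015,"tz": 0,"roll": 0,"hand": 255},
    {"tx": 0.002,"ty": -0.03,"tz": 0,"roll": 0,"hand": 255},
    {"tx": 0.002,"ty": -0.03,"tz": 0,"roll": 0,"hand": 255},
    {"tx": 0.002,"ty": -0.03,"tz": 0,"roll": 0,"hand": 255},
    {"tx": 0.002,"ty": -0.03,"tz": 0,"roll": 0,"hand": 255},
    {"tx": 0.002,"ty": -0.03,"tz": 0,"roll": 0,"hand": 255},
    {"tx": 0.002,"ty": -0.03,"tz": 0,"roll": 0,"hand": 255},
    {"tx": 0.002,"ty": -0.03,"tz": 0,"roll": 0,"hand": 255}
  ]
}}

```text
time_s: 4.77
tcp_pos: [0.5426, 0.0187, 0.1888]
tcp_rot: [-3.139, -0.108, 0.005]
wrist_force: [0.5, -0.2, -2.0]
grip_width: 0.0175
```

>>> {"method": "jog_arm", "body": {
  "increments": [
    {"tx": 0,"ty": -0.03,"tz": 0,"roll": 0,"hand": 255},
    {"tx": 0,"ty": -0.03,"tz": 0,"roll": 0,"hand": 255},
    {"tx": 0,"ty": -0.03,"tz": 0,"roll": 0,"hand": 255},
    {"tx": 0,"ty": -0.02,"tz": 0,"roll": 0,"hand": 255},
    {"tx": 0,"ty": -0.009,"tz": 0,"roll": 0,"hand": 255},
    {"tx": 0,"ty": 0,"tz": 0,"roll": 0,"hand": 255},
    {"tx": 0,"ty": 0,"tz": 0,"roll": 0,"hand": 255}
  ]
}}

```text
time_s: 5.35
tcp_pos: [0.5352, 0.1348, 0.1894]
tcp_rot: [3.139, 0.111, -0.003]
wrist_force: [-0.3, 0.0, -1.4]
grip_width: 0.0176
```

```bash
python3 - <<'E'
from h import *
togo(.5354,.135,.19,4)
for n in ('scene','top'):
    p,d=bot.capture(n); cv2.imwrite(f'pics/{n}5.png',p[...,::-1]); np.save(n+'5.npy',d); np.save(n+'5rgb.npy',p)
    togo(.5354,.135,.19,4)
E
```

```text
t 5.35 tcp [0.5352 0.1348 0.1894] yaw 4.03 tilt 0.11 grip 0.0176 F [-0.25  0.01 -1.36] q [ 0.09  0.2   1.64 -0.    1.3   1.59]
tool shift mm [ 0.2 -0.2 -0.6] roll 0.0006
t 5.4 tcp [0.5355 0.1342 0.1896] yaw 3.97 tilt 0.09 grip 0.0175 F [ 0.23  0.41 -1.08] q [ 0.09  0.2   1.64 -0.    1.3   1.59]
tool shift mm [-0.  -0.9 -0.4] roll -0.0006
t 5.45 tcp [0.5357 0.1338 0.1898] yaw 3.92 tilt 0.06 grip 0.0174 F [ 0.04  0.37 -1.23] q [ 0.09  0.2   1.64 -0.    1.3   1.59]
tool shift mm [-0.3 -1.3 -0.2] roll -0.0014
```

View pics/scene5.png

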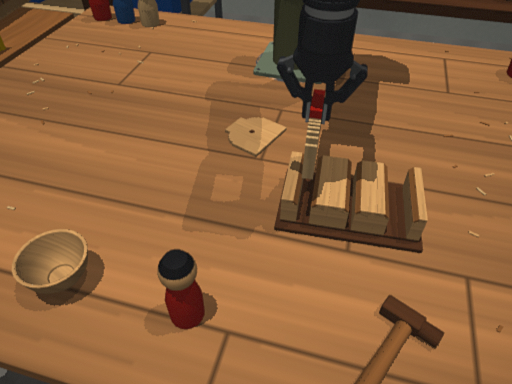

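View pics/top5.png

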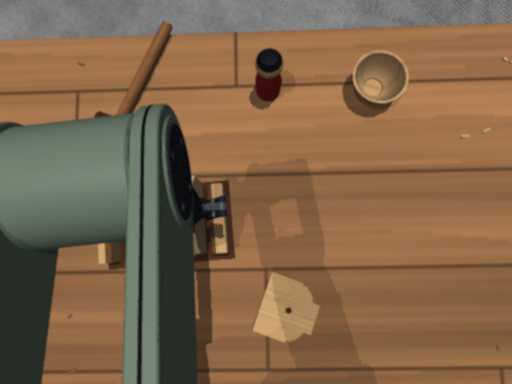

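The scene view shows the template over the slot nearest (290–318, 160–215), with the red top at (318,100). In the top view the arm hides it. I'll measure it against the rack in the scene camera.

```bash
python3 - <<'E'
from h import *
d=np.load('scene5.npy');p=np.load('scene5rgb.npy');W=cloud('scene',d)
c=np.array([.5357,.1351]);yw=np.radians(4);sx=np.array([np.cos(yw),np.sin(yw)]);l=np.array([-sx[1],sx[0]])
s=(W[...,:2]-c)@l*1000;t=(W[...,:2]-c)@sx*1000;z=W[...,2]*1000
for z0 in range(112,236,8):
    m=(np.abs(s)<22)&(np.abs(t)<80)&(z>=z0)&(z<z0+8)
    # near end face points
    if m.sum()>3: print(z0,m.sum(),'s',np.percentile(s[m],[3,50,97]).round(1),'t',np.percentile(t[m],[3,50,97]).round(1))
print('pix rows:')
for v in range(118,190,6):
    r=[(u,round(s[v,u],1),round(t[v,u],1),round(z[v,u])) for u in range(298,330,2) if z[v,u]>100]
    print(v,r)
cv2.imwrite('pics/s5c.png',cv2.resize(p[70:250,260:440,::-1],None,fx=4,fy=4))
E
```

```text
112 10 s [-8.3  0.   7. ] t [58.8 60.  61.1]
120 46 s [-9.3 -1.2  7.6] t [ 3.7 59.8 62. ]
128 44 s [-9.3 -0.   7.8] t [36.1 59.7 61.3]
136 47 s [-8.9 -1.1  7.2] t [58.3 59.5 61.3]
144 42 s [-9.4 -0.2  7.8] t [24.6 59.9 61.3]
152 49 s [-8.7 -0.6  7.5] t [55.5 60.  61.2]
160 51 s [-9.4 -1.2  7.8] t [58.1 59.8 61.3]
168 49 s [-8.7 -0.8  7.9] t [47.1 59.6 61. ]
176 63 s [-9. -0.  8.] t [ 3.  59.6 61. ]
184 73 s [-9.6 -0.8  9. ] t [ 9.  55.1 59.9]
192 130 s [-18.8  -0.4  17.5] t [ 5.  49.6 55.7]
200 169 s [-20.3  -0.1  19.6] t [ 4.3 41.4 50.4]
208 171 s [-20.    0.   18.9] t [ 4.8 29.7 40.8]
216 129 s [-20.5   0.5  20.4] t [ 4.8 10.2 31.1]
224 345 s [-14.6  -0.8  16.5] t [-27.1   7.5  30.4]
232 78 s [-21.   10.2  21.4] t [ 2.3 10.7 13.2]
pix rows:
118 [(306, np.float64(-15.0), np.float64(9.0), 197), (308, np.float64(-11.9), np.float64(8.3), 197), (310, np.float64(-7.9), np.float64(29.1), 212), (312, np.float64(-4.9), np.float64(29.9), 213), (314, np.float64(-1.9), np.float64(30.7), 214), (316, np.float64(1.0), np.float64(29.1), 213), (318, np.float64(4.0), np.float64(30.0), 214), (320, np
[... 2339 characters left out ...]
(60.1), 157)]
166 [(304, np.float64(-7.4), np.float64(60.7), 143), (306, np.float64(-4.3), np.float64(59.7), 143), (308, np.float64(-1.3), np.float64(59.4), 143), (310, np.float64(1.8), np.float64(59.2), 143), (312, np.float64(4.9), np.float64(59.4), 144), (314, np.float64(8.0), np.float64(59.4), 145)]
172 [(302, np.float64(-9.6), np.float64(58.6), 128), (304, np.float64(-6.4), np.float64(59.8), 130), (306, np.float64(-3.3), np.float64(59.4), 130), (308, np.float64(-0.1), np.float64(60.9), 132), (310, np.float64(3.0), np.float64(61.0), 132), (312, np.float64(6.2), np.float64(61.0), 133)]
178 [(310, np.float64(4.3), np.float64(61.3), 120), (312, np.float64(7.4), np.float64(59.9), 119)]
184 []
```

View pics/s5c.png

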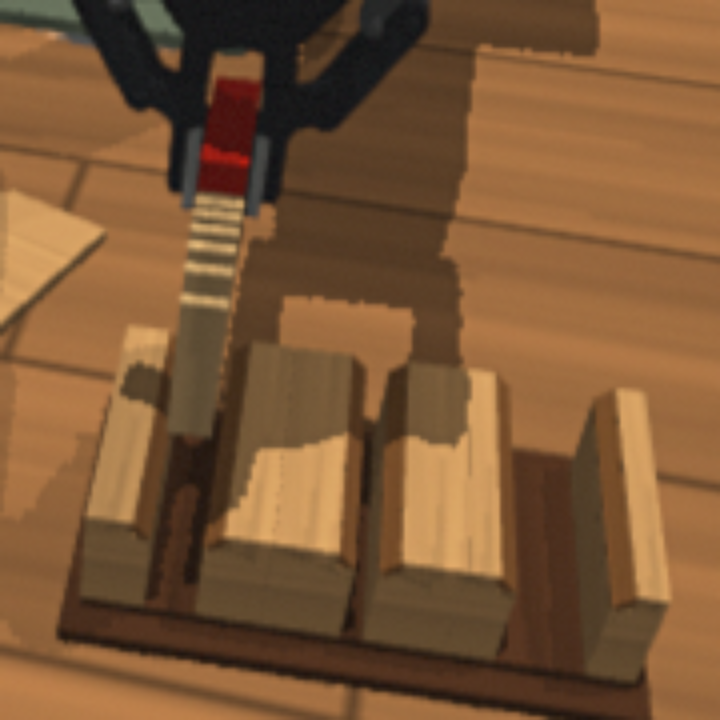

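In the scene camera the template is centred over the 23 mm slot: −0.8 mm across, 0 mm along, and upright. I'll lower it in stages and watch the force.

>>> {"method": "jog_arm", "body": {
  "increments": [
    {"tx": 0,"ty": -0.001,"tz": 0.015,"roll": 0,"hand": 255},
    {"tx": 0,"ty": 0,"tz": 0.02,"roll": 0,"hand": 255},
    {"tx": 0,"ty": 0,"tz": 0.015,"roll": 0,"hand": 255},
    {"tx": 0,"ty": 0,"tz": 0.01,"roll": 0,"hand": 255},
    {"tx": 0,"ty": 0,"tz": 0.005,"roll": 0,"hand": 255},
    {"tx": 0,"ty": 0,"tz": 0,"roll": 0,"hand": 255}
  ]
}}

```text
time_s: 5.95
tcp_pos: [0.535, 0.1349, 0.124]
tcp_rot: [3.139, 0.107, -0.004]
wrist_force: [-0.3, -0.2, -1.8]
grip_width: 0.0173
```

```bash
python3 - <<'E'
from h import *
togo(.5354,.135,.0865,4)
p,d=bot.capture('scene'); cv2.imwrite('pics/s6c.png',cv2.resize(p[70:250,260:440,::-1],None,fx=4,fy=4))
togo(.5354,.135,.0865,4)
E
```

```text
t 5.95 tcp [0.535  0.1349 0.124 ] yaw 3.91 tilt 0.16 grip 0.0173 F [-0.3  -0.21 -1.78] q [ 0.09  0.27  1.7  -0.    1.17  1.59]
tool shift mm [ 0.5 -0.1 37.5] roll -0.0015
t 6.0 tcp [0.5358 0.1352 0.1251] yaw 3.93 tilt 0.04 grip 0.0178 F [ 0.41  0.   -0.68] q [ 0.09  0.27  1.7  -0.    1.17  1.59]
tool shift mm [-0.4  0.1 38.6] roll -0.0012
```

View pics/s6c.png

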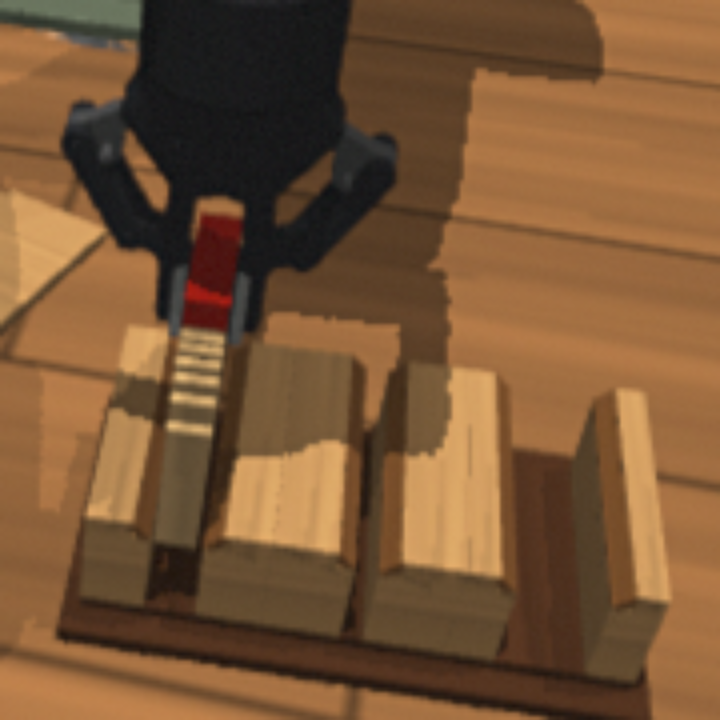

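The template has entered the medium slot cleanly with no contact force. Its end face spans crop x≈160–212 between the walls. About 38 mm remains, so I'll go on down more slowly.

>>> {"method": "jog_arm", "body": {
  "increments": [
    {"tx": 0,"ty": 0,"tz": 0.01,"roll": 0,"hand": 255},
    {"tx": 0,"ty": 0,"tz": 0.01,"roll": 0,"hand": 255},
    {"tx": 0,"ty": 0,"tz": 0.008,"roll": 0,"hand": 255},
    {"tx": 0,"ty": 0,"tz": 0.004,"roll": 0,"hand": 255},
    {"tx": 0,"ty": 0,"tz": 0.002,"roll": 0,"hand": 255},
    {"tx": 0,"ty": 0,"tz": 0,"roll": 0,"hand": 255},
    {"tx": 0,"ty": 0,"tz": 0,"roll": 0,"hand": 255}
  ]
}}

```text
time_s: 6.58
tcp_pos: [0.5359, 0.1359, 0.0913]
tcp_rot: [-3.14, -0.11, -0.0]
wrist_force: [-0.3, 0.2, -2.1]
grip_width: 0.0179
```

```bash
python3 - <<'E'
from h import *
togo(.5354,.135,.0865,4)
p,d=bot.capture('scene'); cv2.imwrite('pics/s7c.png',cv2.resize(p[70:250,260:440,::-1],None,fx=4,fy=4))
togo(.5354,.135,.0865,4)
E
```

```text
t 6.5833 tcp [0.5359 0.1359 0.0913] yaw 4.01 tilt 0.0 grip 0.0179 F [-0.26  0.15 -2.1 ] q [ 0.09  0.32  1.72 -0.    1.11  1.59]
tool shift mm [-0.6  0.9  4.8] roll 0.0002
t 6.6333 tcp [0.5361 0.1359 0.0916] yaw 4.01 tilt 0.04 grip 0.0174 F [-0.02 -0.24 -1.51] q [ 0.09  0.32  1.72 -0.    1.11  1.59]
tool shift mm [-0.8  0.9  5.1] roll 0.0001
```

View pics/s7c.png

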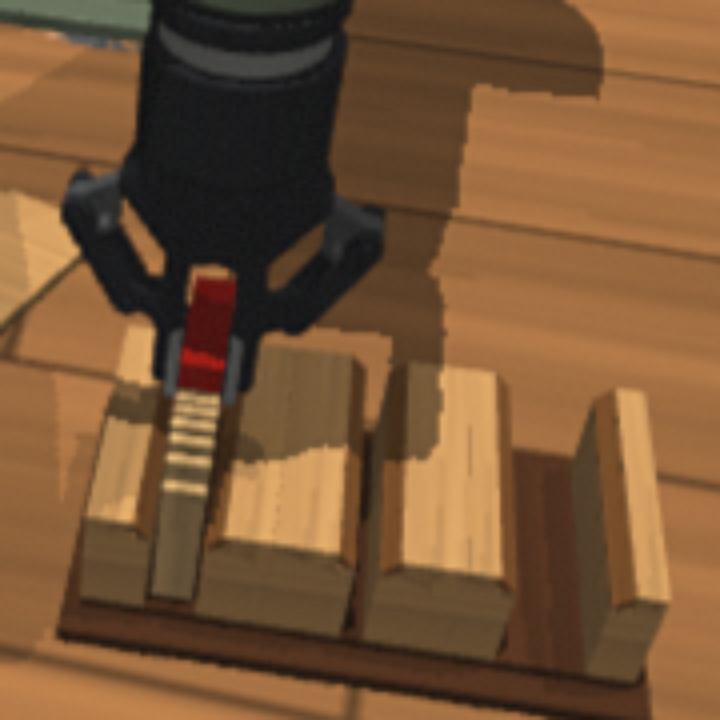

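>>> {"method": "jog_arm", "body": {
  "increments": [
    {"tx": 0,"ty": 0,"tz": 0.001,"roll": 0,"hand": 255},
    {"tx": 0,"ty": 0,"tz": 0.001,"roll": 0,"hand": 255},
    {"tx": 0,"ty": 0,"tz": 0.001,"roll": 0,"hand": 255},
    {"tx": 0,"ty": 0,"tz": 0,"roll": 0,"hand": 255},
    {"tx": 0,"ty": 0,"tz": 0,"roll": 0,"hand": 255}
  ]
}}

```text
time_s: 7.05
tcp_pos: [0.5358, 0.1358, 0.0883]
tcp_rot: [3.14, 0.11, -0.0]
wrist_force: [0.8, 0.6, -1.3]
grip_width: 0.0173
```

>>> {"method": "jog_arm", "body": {
  "increments": [
    {"tx": 0,"ty": 0,"tz": 0.001,"roll": 0,"hand": 255},
    {"tx": 0,"ty": 0,"tz": 0,"roll": 0,"hand": 255},
    {"tx": 0,"ty": 0,"tz": 0,"roll": 0,"hand": 255}
  ]
}}

```text
time_s: 7.3
tcp_pos: [0.5357, 0.1358, 0.0872]
tcp_rot: [-3.14, -0.11, 0.0]
wrist_force: [0.5, -0.8, -0.9]
grip_width: 0.0179
```

>>> {"method": "jog_arm", "body": {
  "increments": [
    {"tx": 0,"ty": 0,"tz": 0.001,"roll": 0,"hand": 255},
    {"tx": 0,"ty": 0,"tz": 0,"roll": 0,"hand": 255},
    {"tx": 0,"ty": 0,"tz": 0,"roll": 0,"hand": 255}
  ]
}}

```text
time_s: 7.55
tcp_pos: [0.5361, 0.1358, 0.0865]
tcp_rot: [-3.14, -0.11, -0.001]
wrist_force: [0.6, 0.4, -0.3]
grip_width: 0.0172
```

```bash
python3 - <<'E'
from h import *
togo(.5354,.135,.0865,4)
E
```

```text
t 7.55 tcp [0.5361 0.1358 0.0865] yaw 4.0 tilt 0.04 grip 0.0172 F [ 0.57  0.38 -0.27] q [ 0.09  0.32  1.72 -0.    1.1   1.59]
tool shift mm [-0.8  0.8  0. ] roll -0.0
```

>>> {"method": "jog_arm", "body": {
  "increments": [
    {"tx": 0,"ty": 0,"tz": 0.001,"roll": 0,"hand": 255},
    {"tx": 0,"ty": 0,"tz": 0,"roll": 0,"hand": 255},
    {"tx": 0,"ty": 0,"tz": 0,"roll": 0,"hand": 255}
  ]
}}

```text
time_s: 7.8
tcp_pos: [0.5362, 0.1358, 0.0865]
tcp_rot: [3.14, 0.11, 0.001]
wrist_force: [-2.9, -0.0, 6.0]
grip_width: 0.0172
```

The wrist force rose to 6 N upward, so it is seated on the floor. I'll release it and withdraw.

>>> {"method": "jog_arm", "body": {
  "increments": [
    {"tx": 0,"ty": 0,"tz": 0,"roll": 0,"hand": 170},
    {"tx": 0,"ty": 0,"tz": 0,"roll": 0,"hand": 100},
    {"tx": 0,"ty": 0,"tz": 0,"roll": 0,"hand": 60},
    {"tx": 0,"ty": 0,"tz": 0,"roll": 0,"hand": 60},
    {"tx": 0,"ty": 0,"tz": 0,"roll": 0,"hand": 60},
    {"tx": 0,"ty": 0,"tz": 0,"roll": 0,"hand": 60}
  ]
}}

```text
time_s: 8.3
tcp_pos: [0.5357, 0.1358, 0.0851]
tcp_rot: [3.14, 0.11, -0.0]
wrist_force: [-0.3, 0.3, -0.6]
grip_width: 0.0655
```

```bash
python3 - <<'E'
from h import *
togo(.5354,.135,.2,4)
p,d=bot.capture('scene'); cv2.imwrite('pics/s8c.png',cv2.resize(p[70:250,260:440,::-1],None,fx=4,fy=4))
E
```

```text
t 8.3 tcp [0.5357 0.1358 0.0851] yaw 4.0 tilt 0.02 grip 0.0655 F [-0.31  0.26 -0.58] q [0.09 0.32 1.72 0.   1.09 1.59]
tool shift mm [  -0.4    0.8 -114.9] roll -0.0001
```

View pics/s8c.png

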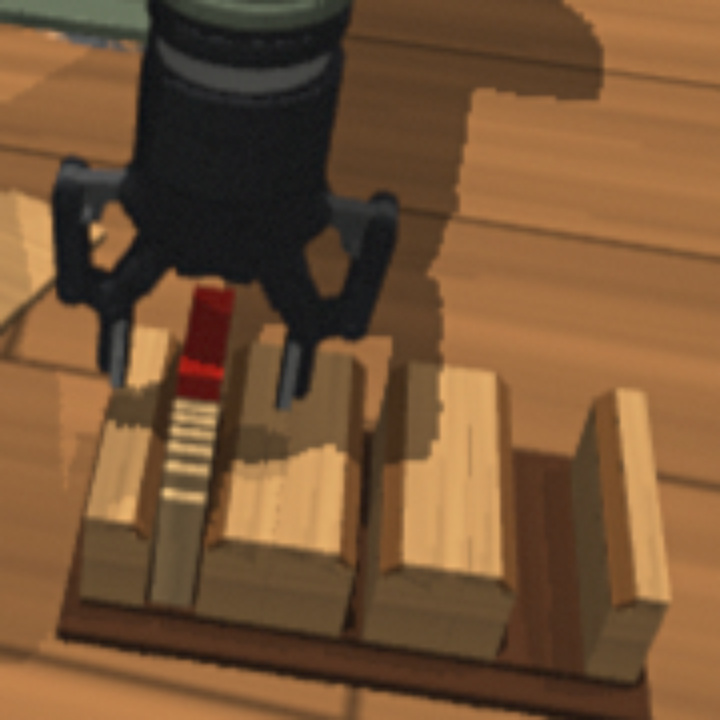

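The fingers are clear on both sides and the template stands upright in the slot. I'll retreat upward, then back off so the top camera can see it.

>>> {"method": "jog_arm", "body": {
  "increments": [
    {"tx": 0,"ty": 0,"tz": -0.015,"roll": 0,"hand": 60},
    {"tx": 0,"ty": 0,"tz": -0.03,"roll": 0,"hand": 60},
    {"tx": 0,"ty": 0,"tz": -0.03,"roll": 0,"hand": 60},
    {"tx": 0,"ty": 0,"tz": -0.03,"roll": 0,"hand": 60},
    {"tx": 0,"ty": 0,"tz": -0.03,"roll": 0,"hand": 60},
    {"tx": 0,"ty": 0,"tz": -0.015,"roll": 0,"hand": 60},
    {"tx": 0,"ty": 0.03,"tz": 0,"roll": 0,"hand": 60},
    {"tx": 0,"ty": 0.04,"tz": 0,"roll": 0,"hand": 60}
  ]
}}

```text
time_s: 9.02
tcp_pos: [0.5418, 0.0677, 0.2376]
tcp_rot: [-3.139, -0.118, -0.008]
wrist_force: [1.0, -0.7, 0.2]
grip_width: 0.0654
```

>>> {"method": "jog_arm", "body": {
  "increments": [
    {"tx": 0,"ty": 0.04,"tz": 0,"roll": 0,"hand": 60},
    {"tx": 0,"ty": 0.04,"tz": 0,"roll": 0,"hand": 60},
    {"tx": 0,"ty": 0.04,"tz": 0,"roll": 0,"hand": 60},
    {"tx": 0,"ty": 0.04,"tz": 0,"roll": 0,"hand": 60},
    {"tx": 0,"ty": 0.03,"tz": 0,"roll": 0,"hand": 60},
    {"tx": 0,"ty": 0.01,"tz": 0,"roll": 0,"hand": 60},
    {"tx": 0,"ty": 0,"tz": 0,"roll": 0,"hand": 60},
    {"tx": 0,"ty": 0,"tz": 0,"roll": 0,"hand": 60}
  ]
}}

```text
time_s: 9.68
tcp_pos: [0.5544, -0.1332, 0.235]
tcp_rot: [-3.138, -0.108, 0.001]
wrist_force: [-0.0, -0.3, -0.2]
grip_width: 0.065
```

```bash
python3 - <<'E'
from h import *
togo(.5354,.135,.2,4)
yw=np.radians(4);sx=np.array([np.cos(yw),np.sin(yw)]);l=np.array([-sx[1],sx[0]])
ims=[]
for n,c in (('top',[.5350,.1349]),('scene',[.5357,.1351])):
    p,d=bot.capture(n); W=cloud(n,d); ims.append(p)
    s=(W[...,:2]-c)@l*1000;t=(W[...,:2]-c)@sx*1000;z=W[...,2]*1000
    m=(np.abs(s)<30)&(np.abs(t)<80)&(z>80); q=np.stack([s,t],-1)[m]
    print(n,m.sum(),'t',q[:,1].min().round(1),q[:,1].max().round(1),'zmax',np.percentile(z[m],98).round(1))
    m=m&(z>118);q=np.stack([s,t],-1)[m].astype(np.float32);print('top face',cv2.minAreaRect(q),'z',np.median(z[m]).round(1))
cv2.imwrite('pics/fin.png',np.hstack([cv2.resize(ims[0][160:290,80:260],None,fx=2,fy=2),cv2.resize(ims[1][120:250,260:440],None,fx=2,fy=2)])[...,::-1])
cv2.imwrite('pics/fin2.png',ims[1][...,::-1])
E
```

```text
t 9.6833 tcp [ 0.5544 -0.1332  0.235 ] yaw 3.94 tilt 0.08 grip 0.065 F [-0.03 -0.31 -0.15] q [-0.39  0.19  1.55  0.    1.4   1.11]
tool shift mm [  -0.5 -268.8   35.3] roll -0.001
top 866 t -58.4 61.3 zmax 127.1
top face ((-0.2280120849609375, 1.5530109405517578), (18.390419006347656, 59.9832878112793), 0.21086230874061584) z 125.4
scene 598 t -46.6 62.2 zmax 126.5
top face ((-0.15901470184326172, 1.7681827545166016), (18.01388931274414, 62.7993049621582), 0.15245024859905243) z 125.0
```

View pics/fin.png

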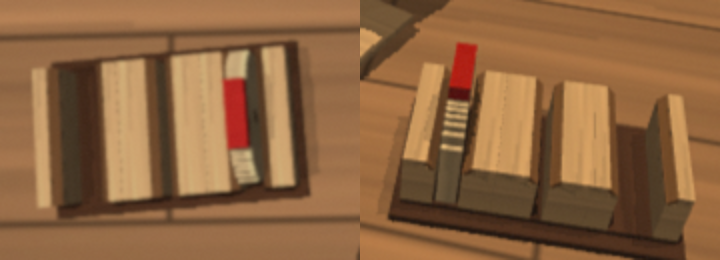

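View pics/fin2.png

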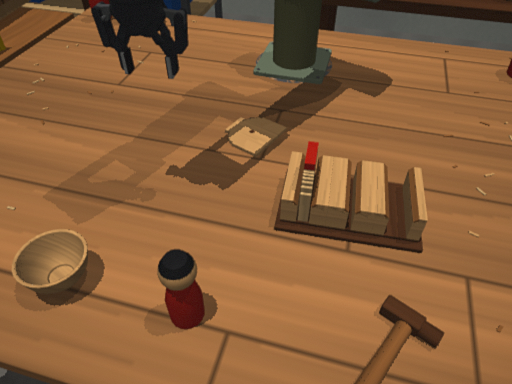

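Both cameras agree. The top face is at z≈125–126 mm (126 expected when fully home), about 1.6 mm off along the slot, 0.2 mm across, and within 0.2° in yaw. The gripper is clear, so I'll hand the job in.

```bash
python3 -c "
from station import bot
print(bot.finish_job())"
```

```text
the job is handed in; nothing more can be done
None
```

The template is standing upright and fully home in the 23 mm slot, and I handed the job in after about 10 s of the 40 s allowed. `finish_job` reports no verdict, so the results below are my own checks.

I gripped the template by its red top and turned it about 14° to match the slot. I held it all the way down, until the floor pushed back with about 6 N, then opened the fingers and backed the arm well away.

**Last checks (both cameras agree):**

| Check | Measured | Limit |
|---|---|---|
| Height of top face | 125–126 mm (126 mm when fully home) | underside within 8 mm of the floor |
| Off centre along the slot | about 1.6 mm | 20 mm |
| Off centre across the slot | about 0.2 mm | 10 mm |
| Angle to the slot | about 0.2° | 10° |

It looks upright in both pictures. No check failed. The measured arm position wandered by 1–3 mm while moving, so I took the final alignment over the slot from the scene camera alone, because the arm blocked the top view.

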